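# Set the width of a circuit-board frame with its hand crank

### The job

Set the width of the circuit-board frame: lift the hand crank out of its slot holder, stand it on the round green mat and let go, then take it with a fresh grip, put it fully home on the frame's square shaft and let go. Wind the crank by its handle (clockwise) until the yellow pointer of the moving rail stands level with the red marker, and leave the crank on the shaft. Do not disturb the solder spool, the multimeter or the flux bottle.

Things in the scene. Friction and masses are not known exactly. Their poses are not given: they have to be found in the camera images.
- crank_hub (a point): centre of the crank's hub, a dark steel block 30 x 30 mm and 38 mm high, 19 mm above the crank's flat underside. A 16.4 mm square hole with a chamfered mouth runs right through it along z, sides parallel to x and y. z is up; x points from hub to handle. The crank weighs about 0.2 kg and stays upright throughout.
- crank_arm (a point): middle of the crank, on the underside, half-way between hub axis and handle axis. The flat aluminium arm, 22 mm wide and 10 mm thick, is flush with the underside and runs from the hub along +x, ending 86 mm from the hub axis. Axes as those of crank_hub.
- crank_handle (a point): centre of the crank's black handle: an upright round grip 22 mm in diameter, 75 mm from the hub axis along the crank's +x. It reaches from 14 to 74 mm above the underside; this point is at 44 mm. The grip spins on its own upright axis with light friction (0.01 N m): held by it, a gripper can go round without turning, and a carried crank may swing about it. Axes as those of crank_hub.
- holder: grey open-topped slot box fixed to the bench, 134 mm along x, 56 mm along y, 48 mm high; walls and floor 6 mm, so the slot is 122 x 44 mm and 42 mm deep. Origin at the centre of its underside. At the start the crank stands loose in it along the slot, hub towards the holder's -x end, hub and arm below the rim, so that only the handle can be reached.
- mat_top (a point): centre of the top face of the round green mat, 150 mm in diameter and 4 mm thick, fixed to the bench. The crank, about 100 mm long, is stood on it with its whole underside on the mat.
- shaft_seat (a point): foot of the frame's upright square shaft, on its axis, 66 mm above the bench, on top of the round shoulder (48 mm diameter) on which the crank's underside rests when fully home. The shaft is 14 mm square, rises 34 mm above this point, its last 4 mm a round cone, 14 to 9 mm in diameter. x and y are parallel to its flats and turn with it. The crank fits in any of four quarter turns.
- shaft_top (a point): top of the square shaft, 34 mm above its foot. The shaft stays where it is left and turns stiffly (about 0.06 N m, or 1 N at the handle), with some 10 degrees of play between crank and shaft either way. Turned clockwise seen from above, it moves the moving rail 16 mm per turn away from the shaft.
- frame: the board-width frame fixed to the bench; origin on the bench straight below the shaft's axis. Its aluminium base is 210 mm along its x and reaches from 50 mm behind to 310 mm ahead of the origin along its y. The rails lie along its x; the moving rail travels along its +y. Its blue gearbox (70 x 70 mm, 58 mm high) carries the shaft; all the rest is lower, so the crank sweeps clear of it.
- pointer (a point): tip of the yellow pointer on the moving rail. Axes as the frame's: the pointer travels along +y as the crank is wound clockwise.
- red_marker (a point): the place where the pointer must stand, at the red marker (8 mm wide) beside the white scale. Axes as the frame's. At the start the pointer is 24 to 36 mm short of it, along y. The marker offers no resistance and cannot be pushed.
- spool_mid (a point): centre, half-way up, of a loose bare-metal solder spool, 54 mm in diameter and 38 mm high, standing on end; leave it alone.
- multimeter_mid (a point): centre of a loose yellow multimeter lying on its back, 85 mm along its x, 165 mm along its y, 44 mm high; leave it alone.
- flux_mid (a point): centre, half-way up, of a loose upright amber flux bottle, 44 mm in diameter and 100 mm high; leave it alone.
Things that resemble listed ones, but are neither listed nor needed, are in the scene too. What is meant by the part that bears crank_hub is not purple or turquoise, and is the smaller of those in its own colour.

How it is judged:
By the outcome, as a careful person would: the job done as asked, in the order asked, and still so for the second after the job is handed in, with the robot touching nothing.
It also fails if it takes over 72 s, if anything falls off the work surface, if the arm or the gripper's body presses on something with over 40 N, if the wrist force passes 120 N, or if a joint passes its speed limit or range.

### The arm

A 7-joint arm with a two-finger parallel gripper is mounted at the origin on the work surface. World frame = base frame: x ahead of the robot, y to its left, z up, the work surface at z = 0. Lengths are in m, angles in rad, forces in N, time in s.
With the tool pointing down it reaches from about 0.425 to 0.925 m from the base axis. Payload 6.8 kg.
Tool frame: the origin (TCP) lies at the very end of the fingers, on their centre line; the grasp point (between the pads) lies 19 mm behind it; z points along the fingers, y is the line along which they close (so a half turn about z gives the same grasp; the last joint's range is limited). The gripper opens to 85 mm and grips with 20 to 120 N. Pads are 22 mm wide; open, the fingers measure 114 mm over their backs; the gripper's body (76 mm by 85 mm) begins 54 mm behind the grasp point. The pads swing forward as they close: fully open they stand 13 mm farther back than shut.
Start: joints at [-1.28, 0.477, 0.022, 1.555, -0.011, 1.109, -0.083], TCP at [0.262, 0.622, 0.231] pointing down, gripper open.
Joint ranges: [-2.96, 2.96], [-0.34, 2.1], [-1.41, 1.46], [0.24, 2.44], [-1.37, 4.51], [0.17, 1.92], [-2.96, 2.96]. Speed limits (rad/s): [2.39, 2.39, 3.14, 3.14, 3.14, 3.14, 3.14].

### API

Orientations are given as a rotation vector (axis times angle).
In Python, from bench import get_obs, viewer, r gives the robot as it stands. The module is installed in compiled form; this text tells all that it offers.
- The arm moves only by the tool play_rows, never from a script. Its argument "commands" is a list that holds one entry, the list of rows, each a list of 5 numbers: the gripper's target within -1 to 1 (shut at 1, half-way at 0, fully open at -1), then the shift along the tool's x, y, z scaled (see below), then the turn about the tool's z scaled (see below). A call has 1 to 12 rows; each row is the pose to reach, as a shift and turn from the pose commanded when the call began, along the tool's axes at that moment; what a row does not reach only later rows make up. The controller multiplies each number of a shift by 0.2 m and each number of a turn by pi/2 rad. A row lasts 1/12 s, in which the tool goes at most 41.7 mm and 7.16 degrees, less where a joint would pass 70% of its speed; a pose out of reach is approached as far as the arm can. A call with a number of a shift or a turn outside -1 to 1 is refused whole. A call with a gripper value outside its range is refused whole. The fingers move at their own pace and stop on an object; "grip_force" is the grip in N (left out, the last holds). Time passes only in rows, so rows that repeat a pose let the fingers close. It gives the time, the measured TCP pose, the force, the opening and the grip force at its end, in the units of the state.
- get_obs(): the state, without advancing time (a new reading comes with each control period).
- viewer.grab_frame(name): name is "scene" or "top"; returns a dict with "pixels" (480x640x3 uint8, red, green, blue), "fovy" (degrees; the focal length in pixels is half the picture's height over the tangent of half this angle, whatever the lens; pixels are square), "cx", "cy" (the principal point, pixels), "world_to_cam" (4x4, takes a point from world to camera coordinates). Camera axes: x right, y up, looking along -z (the intrinsics and any distortion apply to the point x, -y, -z); pixel columns grow to the right and rows downward; lengths in m; the calibration is good to about 2 mm. A picture is of the moment at which its call begins. There is no depth.
- r.hand_in(): hands the job in; it is judged then, once.
Trained networks look in a picture, given as the dict that the camera call returned (one of the last four; its "shot" number tells which), for a name from the list of things; names that differ only in an ending like _2 or _b are one class to them, and where a whole thing is asked for, a point or a joint stands for the part that bears it (a point fixed in the world has none). Each returns a list of dicts, best first, with "score" (0 to 1); they miss things now and then, are a little off and sometimes report something else, mostly with a low value. They report only what shows in the picture. A call takes as long as a camera call. They do not tell look-alikes from the thing itself.
- viewer.trace(picture, thing): "pixels" (480x640 bool, what is visible of it) and "rect" ([left, top, right, bottom] in pixels, round what is visible of it).
The state is a dict: "clock": time; "joints": joint angles; "qvel": joint speeds; "tau": joint torques, N m; "tcp_pos": TCP position; "orientation": TCP orientation; "contact_force": force on the tool from outside, world axes, zero at the start; "moment": the same for the moment, N m; "grip_width": finger opening in m; "gripper_force": force on a finger pad.
Only numpy, scipy, OpenCV 4.12 (cv2) and the standard library are available. Lean on these libraries where they do the work, as an engineer would, in place of code of your own. Each camera call takes 0.05 s, during which the arm holds its last target. There are 200 camera calls.

## Working session

There is one attempt and no reset: what is moved stays moved. The work goes in short steps, Python scripts to look and compute and a tool call to move; the robot and the scene stay as the last step left them, time stands still between calls to the robot, and variables do not carry over. Pictures are saved under pics/ and viewed, at most 10 in all, crops included, and the job is handed in when it is done.

Besides the shell and the picture viewer there is one more tool, called after "Request:" by a JSON object that holds its "name" and its "arguments", one argument or row to a line. play_rows: Moves the arm, as the interface text tells. Shifts and turns lie within -1 to 1; 1 stands for 0.2 m of shift or pi/2 rad of turn. Its arguments: {"type":"object","properties":{"commands":{"type":"array","items":{"type":"array","items":{"type":"array","items":{"type":"number","minimum":-1,"maximum":1}}}},"grip_force":{"type":"number"}},"required":["commands"]}

```bash
mkdir -p pics; cat > h.py <<'E'
import numpy as np, cv2
from bench import get_obs, viewer, r
def grab(n,save=None):
    f=viewer.grab_frame(n)
    if save: cv2.imwrite('pics/'+save,f['pixels'][:,:,::-1])
    return f
def foc(f): return 240/np.tan(np.radians(f['fovy'])/2)
def proj(f,p):
    p=np.atleast_2d(p); M=np.array(f['world_to_cam']); c=p@M[:3,:3].T+M[:3,3]
    F=foc(f); return np.c_[f['cx']+F*c[:,0]/-c[:,2], f['cy']-F*c[:,1]/-c[:,2]]
def back(f,uv,z):
    uv=np.atleast_2d(uv).astype(float); M=np.array(f['world_to_cam']); F=foc(f)
    d=np.c_[(uv[:,0]-f['cx'])/F,-(uv[:,1]-f['cy'])/F,-np.ones(len(uv))]@M[:3,:3]
    o=-M[:3,:3].T@M[:3,3]; return o+d*((z-o[2])/d[:,2])[:,None]
E
python3 - <<'E'
from h import *
np.set_printoptions(precision=4,suppress=True)
o=get_obs();print(o)
for n in('scene','top'):
    f=grab(n,n+'0.png'); print(n,{k:v for k,v in f.items() if k!='pixels'})
    for t in['crank_hub','crank_handle','holder','mat_top','shaft_seat','frame','pointer','red_marker','spool_mid','multimeter_mid','flux_mid']:
        for d in viewer.trace(f,t)[:4]:
            ys,xs=np.nonzero(d['pixels']); print(t,round(d['score'],2),d['rect'],xs.mean().round(1),ys.mean().round(1),len(xs))
E
```

```text
{'clock': 0.0, 'joints': array([-1.2801,  0.4778,  0.0224,  1.5565, -0.0115,  1.1093, -0.0832]), 'qvel': array([-0.0008,  0.0006, -0.0011, -0.0023, -0.0007, -0.0017, -0.0002]), 'tau': array([  0.0001, -59.645 ,   1.608 , -28.12  ,   0.0124,   0.0092,
        -0.    ]), 'tcp_pos': array([0.2619, 0.6215, 0.2303]), 'orientation': array([-0.6224, -3.0791,  0.0029]), 'contact_force': array([-0.1424, -0.2673, -0.2396]), 'moment': array([ 0.0057, -0.0089,  0.0229]), 'gripper_force': 0.0, 'grip_width': 0.08574449972640279}
scene {'fovy': 45.51691629313273, 'cx': 315.19533366324725, 'cy': 234.13880193051824, 'world_to_cam': array([[ 0.1631,  0.9866, -0.0078,  0.0178],
       [-0.8446,  0.1437,  0.5157,  0.409 ],
       [ 0.5099, -0.0776,  0.8567, -1.9116],
       [ 0.    ,  0.    ,  0.    ,  1.    ]]), 'shot': 1}
crank_hub 0.84 [239.6, 182.4, 267.0, 210.6] 254.9 197.4 390
crank_hub 0.77 [301.4, 232.3, 337.5, 258.2] 319.7 245.7 271
crank_hub 0.76 [165.0, 185.0, 210.4, 219.5] 189.3 203.1 814
crank_hub 0.59 [308.0, 173.4, 351.0, 212.4] 329.9 195.7 802
crank_handle 0.96 [307.0, 172.6, 354.4, 209.
[... 1483 characters left out ...]
, 337.3, 504.5, 359.0] 473.8 345.4 1090
crank_handle 0.77 [265.3, 304.5, 319.1, 338.1] 293.1 321.5 759
crank_handle 0.68 [301.6, 240.7, 344.3, 262.6] 321.9 250.2 387
holder 0.65 [290.2, 232.4, 352.1, 269.0] 322.0 249.7 1143
holder 0.35 [386.9, 179.3, 405.7, 202.2] 392.3 189.8 332
mat_top 0.82 [382.5, 237.1, 446.3, 299.7] 413.2 266.6 3016
shaft_seat 0.71 [210.9, 234.9, 230.5, 257.3] 220.0 244.7 353
frame 0.86 [88.8, 187.9, 253.2, 290.2] 170.2 238.6 13403
pointer 0.95 [167.6, 191.1, 189.6, 278.8] 176.9 238.4 1084
spool_mid 0.85 [359.4, 271.8, 380.8, 298.0] 369.0 286.7 421
multimeter_mid 0.8 [249.4, 131.7, 326.6, 185.2] 287.4 159.3 2425
flux_mid 0.87 [384.3, 180.0, 405.7, 205.7] 392.1 190.3 358
```

View pics/top0.png

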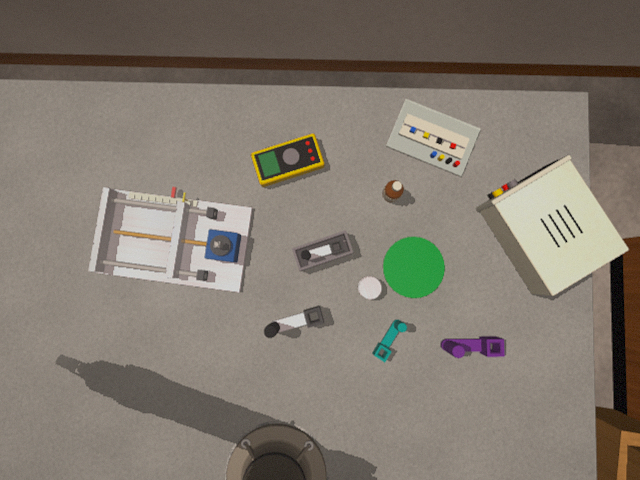

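View pics/scene0.png

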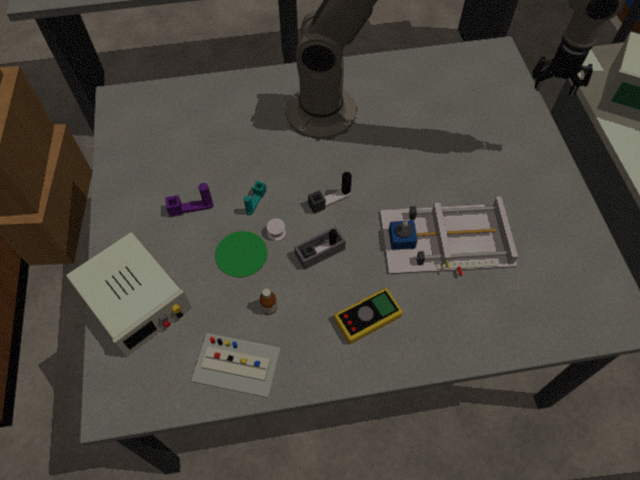

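```bash
python3 - <<'E'
from h import *
np.set_printoptions(precision=4,suppress=True)
t=grab('top');s=grab('scene')
print(proj(t,get_obs()['tcp_pos']),proj(s,get_obs()['tcp_pos']))
def c(f,x,y,w,h):return cv2.resize(f['pixels'][y:y+h,x:x+w,::-1],(400,300),interpolation=cv2.INTER_CUBIC)
a=np.vstack([np.hstack([c(t,282,220,80,60),c(t,160,180,100,75)]),np.hstack([c(s,280,215,80,60),c(s,380,200,100,75)])])
cv2.imwrite('pics/c1.png',a)
from scipy.optimize import least_squares
def tri(a,b):
    q=least_squares(lambda p:np.r_[proj(t,p)[0]-a,proj(s,p)[0]-b],[.6,0,.05]);return q.x,q.fun
print('mat',back(t,[413.2,266.6],.004),back(s,[241.2,253.8],.004))
print('holder',back(t,[322,249.7],.03),back(s,[320.1,248.2],.03))
print('bottle',tri((392.1,190.3),(268.2,301.9)));print('spool',tri((369,286.7),(276,229.5)))
E
```

```text
[[-58.7161 374.0916]] [[551.5167  94.8569]]
mat [[ 0.4964 -0.3134  0.004 ]] [[ 0.4995 -0.3142  0.004 ]]
holder [[ 0.5298 -0.0912  0.03  ]] [[ 0.5337 -0.0921  0.03  ]]
bottle (array([ 0.6759, -0.2551,  0.0368]), array([0.223 , 0.0474, 0.254 , 0.0192]))
spool (array([ 0.4451, -0.2059,  0.0191]), array([0.0912, 0.0192, 0.1132, 0.0079]))
```

View pics/c1.png

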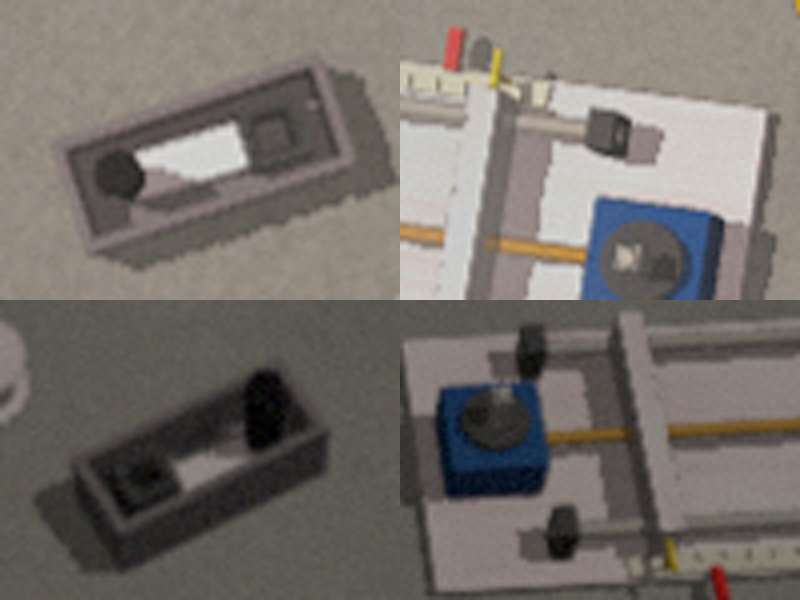

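```bash
cat >> h.py <<'E'
from scipy.optimize import least_squares
from scipy.spatial.transform import Rotation as Ro
def tri(t,s,a,b):
    q=least_squares(lambda p:np.r_[proj(t,p)[0]-a,proj(s,p)[0]-b],[.6,0,.05]);return q.x
def plan(p,ydir=None):
    "scaled shift (tool axes) and turn to bring TCP to p with closing axis along angle ydir (deg, mod 180)"
    o=get_obs();R=Ro.from_rotvec(o['orientation']).as_matrix()
    d=R.T@(np.array(p)-o['tcp_pos'])/.2; a=np.degrees(np.arctan2(R[1,1],R[0,1])); t=0
    if ydir is not None: t=-((ydir-a+90)%180-90)/90
    return d.round(3),round(t,3),'y-angle %.1f q7 %.2f'%(a,o['joints'][6])
def cmask(f,kind):
    h=cv2.cvtColor(f['pixels'],cv2.COLOR_RGB2HSV).astype(int);H,S,V=h[...,0],h[...,1],h[...,2]
    return {'red':((H<6)|(H>174))&(S>140)&(V>80),'yellow':(H>20)&(H<34)&(S>140)&(V>80)}[kind]
def cen(f,kind,rect):
    x0,y0,x1,y1=rect;m=cmask(f,kind)[y0:y1,x0:x1];y,x=np.nonzero(m)
    return np.array([x.mean()+x0,y.mean()+y0]),len(x),(x.min()+x0,x.max()+x0,y.min()+y0,y.max()+y0)
E
python3 - <<'E'
from h import *
np.set_printoptions(precision=4,suppress=True)
t=grab('top');s=grab('scene')
for k in('red','yellow'):
    a=cen(t,k,(162,180,200,206));b=cen(s,k,(435,255,475,285));print(k,a,b,tri(t,s,a[0],b[0]))
hc=np.array([(293,249.6),(345.6,231),(352.4,251.6),(300.4,270)])
P=back(t,hc,.048);print('holder',P,P.mean(0),np.degrees(np.arctan2(*(P[1]-P[0])[1::-1])),np.degrees(np.arctan2(*(P[2]-P[3])[1::-1])))
print('handle',tri(t,s,(306,255),(333.6,230)),back(t,(306,255),.08),back(s,(333.6,230),.08))
print('shaft',back(t,(220.75,245.5),.066),back(s,(403.75,228.75),.066),back(t,(220,244.7),.08),back(s,(403.9,229.7),.08))
# gearbox by colour
for f,n in((t,'t'),(s,'s')):
    h=cv2.cvtColor(f['pixels'],cv2.COLOR_RGB2HSV);m=((h[...,0]>100)&(h[...,0]<125)&(h[...,1]>140)).astype(np.uint8)
    x0,y0,x1,y1=(200,225,245,268) if n=='t' else (385,215,425,255)
    m2=np.zeros_like(m);m2[y0:y1,x0:x1]=m[y0:y1,x0:x1];q=cv2.minAreaRect(cv2.findNonZero(m2));print(n,q,back(f,cv2.boxPoints(q),.058))
    d=max(viewer.trace(f,'frame'),key=lambda d:d['pixels'].sum());q=cv2.minAreaRect(cv2.findNonZero(d['pixels'].astype(np.uint8)));print('frame',q,back(f,cv2.boxPoints(q),.01))
print(plan([.5,-.0,.25],0))
E
```

```text
red (array([172.9524, 191.7143]), 21, (np.int64(172), np.int64(174), np.int64(187), np.int64(196))) (array([459.6154, 270.4231]), 26, (np.int64(458), np.int64(461), np.int64(267), np.int64(274))) [0.662  0.2768 0.0199]
yellow (array([183.5385, 197.1538]), 13, (np.int64(183), np.int64(184), np.int64(193), np.int64(201))) (array([447.5333, 263.2667]), 15, (np.int64(447), np.int64(448), np.int64(260), np.int64(267))) [0.6455 0.2427 0.0419]
holder [[ 0.5271 -0.0234  0.048 ]
 [ 0.5742 -0.1455  0.048 ]
 [ 0.5263 -0.1625  0.048 ]
 [ 0.4799 -0.0423  0.048 ]] [ 0.5269 -0.0934  0.048 ] -68.88104652537217 -68.91043643744673
handle [ 0.5139 -0.0541  0.0853] [[ 0.5139 -0.0558  0.08  ]] [[ 0.511  -0.0505  0.08  ]]
shaft [[0.5309 0.1424 0.066 ]] [[0.5314 0.1449 0.066 ]] [[0.5319 0.1408 0.08  ]] [[0.5426 0.1407 0.08  ]]
t ((221.26161193847656, 245.08924865722656), (27.838560104370117, 28.283580780029297), 8.530765533447266) [[0.5036 0.1789 0.058 ]
 [0.5691 0.1723 0.058 ]
 [0.5612 0.1074 0.058 ]
 [0.4959 0.1143 0.058 ]]
frame ((170.4595947265625, 235.26661682128906), (153.25088500976562, 94.52718353271484), 8.615649223327637) [[0.4642 0.4785 0.01  ]
 [0.6959 0.4599 0.01  ]
 [0.6483 0.0812 0.01  ]
 [0.4195 0.1061 0.01  ]]
s ((402.4389953613281, 234.4512176513672), (27.055727005004883, 25.951412200927734), 83.6598129272461) [[0.499  0.1084 0.058 ]
 [0.5019 0.1825 0.058 ]
 [0.5885 0.1686 0.058 ]
 [0.5855 0.0966 0.058 ]]
frame ((449.201171875, 238.90911865234375), (74.87355041503906, 130.592529296875), 82.61395263671875) [[0.4243 0.1053 0.01  ]
 [0.4306 0.5027 0.01  ]
 [0.6764 0.4446 0.01  ]
 [0.6669 0.0776 0.01  ]]
(array([-2.304, -2.404, -0.094]), np.float64(0.746), 'y-angle 67.2 q7 -0.08')
```

```bash
python3 - <<'E'
from h import *
print(plan([.513,-.055,.17],21))
E
```

```text
(array([-2.471, -2.633,  0.306]), np.float64(0.513), 'y-angle 67.2 q7 -0.08')
```

Request:
{"name": "play_rows", "arguments": {
  "commands": [
    [[-1,-0.95,-1,0,0],[-1,-0.95,-1,0,0],[-1,-0.95,-1,0,0],[-1,-0.95,-1,0,0],[-1,-0.95,-1,0,0],[-1,-0.95,-1,0,0],[-1,-0.95,-1,0,0],[-1,-0.95,-1,0,0]]
  ],
  "grip_force": 40
}}

```text
clock: 2.17
tcp_pos: [0.3625, 0.3575, 0.2315]
orientation: [0.636, 3.075, -0.003]
contact_force: [-0.1, 0.0, 0.1]
grip_width: 0.0856
gripper_force: 0.0
```

Request:
{"name": "play_rows", "arguments": {
  "commands": [
    [[-1,-0.95,-1,0,0.0],[-1,-0.95,-1,0,0.51],[-1,-0.95,-1,0,0.51],[-1,-0.95,-1,0,0.51],[-1,-0.95,-1,0,0.51],[-1,-0.95,-1,0,0.51],[-1,-0.95,-1,0,0.51],[-1,-0.95,-1,0,0.51],[-1,-0.95,-1,0,0.51]]
  ]
}}

```text
clock: 2.92
tcp_pos: [0.4576, 0.1046, 0.2316]
orientation: [1.78, 2.588, 0.001]
contact_force: [-0.9, 0.3, 0.9]
grip_width: 0.0856
gripper_force: 0.0
```

```bash
python3 - <<'E'
from h import *
print(get_obs()['clock'],get_obs()['tcp_pos'],plan([.513,-.055,.13],21))
E
```

```text
2.9167 [0.45761172 0.10462442 0.23157459] (array([-0.844, -0.027,  0.508]), np.float64(-0.001), 'y-angle 20.9 q7 0.07')
```

Request:
{"name": "play_rows", "arguments": {
  "commands": [
    [[-1,-0.84,-0.03,0.4,0],[-1,-0.84,-0.03,0.5,0],[-1,-0.84,-0.03,0.5,0],[-1,-0.84,-0.03,0.5,0],[-1,-0.84,-0.03,0.5,0],[-1,-0.84,-0.03,0.5,0],[-1,-0.84,-0.03,0.5,0],[-1,-0.84,-0.03,0.5,0]]
  ]
}}

```text
clock: 3.58
tcp_pos: [0.5125, -0.051, 0.1314]
orientation: [-1.769, -2.595, -0.001]
contact_force: [-0.2, 0.4, 0.4]
grip_width: 0.0852
gripper_force: 0.0
```

```bash
python3 - <<'E'
from h import *
print(get_obs()['tcp_pos'],plan([.513,-.055,.055],21))
t=grab('top');s=grab('scene')
p=get_obs()['tcp_pos'];print(proj(t,p),proj(s,p))
def c(f,x,y,w,h):return cv2.resize(f['pixels'][y:y+h,x:x+w,::-1],(400,300),interpolation=cv2.INTER_CUBIC)
cv2.imwrite('pics/c2.png',np.hstack([c(t,260,205,120,90),c(s,270,190,100,75)]))
E
```

```text
[ 0.51253071 -0.05100076  0.1313636 ] (array([-0.02 , -0.005,  0.382]), np.float64(0.005), 'y-angle 21.4 q7 0.57')
[[302.50904581 254.41639916]] [[334.04401076 220.44110185]]
```

View pics/c2.png

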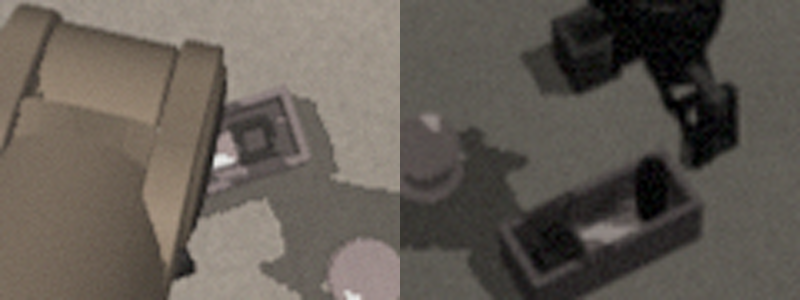

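Request:
{"name": "play_rows", "arguments": {
  "commands": [
    [[-1,-0.02,-0.005,0.13,0],[-1,-0.02,-0.005,0.26,0],[-1,-0.02,-0.005,0.385,0],[-1,-0.02,-0.005,0.385,0],[1,-0.02,-0.005,0.385,0],[1,-0.02,-0.005,0.385,0],[1,-0.02,-0.005,0.385,0],[1,-0.02,-0.005,0.385,0],[1,-0.02,-0.005,0.385,0],[1,-0.02,-0.005,0.385,0],[1,-0.02,-0.005,0.385,0],[1,-0.02,-0.005,0.385,0]]
  ],
  "grip_force": 60
}}

```text
clock: 4.68
tcp_pos: [0.5138, -0.0568, 0.0553]
orientation: [1.773, 2.592, 0.003]
contact_force: [-0.6, 0.7, 7.6]
grip_width: 0.0198
gripper_force: 58.1
```

Request:
{"name": "play_rows", "arguments": {
  "commands": [
    [[1,0,0,-0.1,0],[1,0,0,-0.2,0],[1,0,0,-0.3,0],[1,0,0,-0.4,0],[1,0,0,-0.5,0],[1,0,0,-0.5,0],[1,0,0,-0.5,0]]
  ]
}}

```text
clock: 5.27
tcp_pos: [0.5131, -0.0568, 0.155]
orientation: [1.773, 2.592, 0.002]
contact_force: [-0.1, 0.3, -2.0]
grip_width: 0.0201
gripper_force: 58.5
```

```bash
python3 - <<'E'
from h import *
t=grab('top');s=grab('scene')
o=get_obs();p=o['tcp_pos'];print(p,o['grip_width'],o['contact_force'],plan([.484,-.277,.152]))
# expected hub at 111deg
z=p[2]-.055+.044
for a in(101,111,121):
    h=p+[-.075*np.cos(np.radians(a)),-.075*np.sin(np.radians(a)),0];h[2]=z;print(a,proj(t,h),proj(s,h))
for f in(t,s):
    for d in viewer.trace(f,'crank_hub')[:5]:
        ys,xs=np.nonzero(d['pixels']);print(round(d['score'],2),d['rect'],xs.mean(),ys.mean())
def c(f,x,y,w,h):return cv2.resize(f['pixels'][y:y+h,x:x+w,::-1],(400,300),interpolation=cv2.INTER_CUBIC)
cv2.imwrite('pics/c3.png',np.hstack([c(t,260,205,120,90),c(s,270,190,100,75)]))
E
```

```text
[ 0.51189497 -0.05677022  0.15339459] 0.020492058251099683 [ 0.3363397  -0.05273895 -1.55822757] (array([-0.976, -0.529,  0.007]), 0, 'y-angle 21.3 q7 0.56')
101 [[339.98208378 248.90035704]] [[305.3320285  226.84398815]]
111 [[338.4335751  242.95051053]] [[307.42246462 230.65204031]]
121 [[335.87877424 237.36929913]] [[310.28211806 234.11127837]]
0.75 [329.5, 235.2, 343.9, 250.8] 336.56345177664974 244.7766497461929
0.75 [438.5, 335.1, 506.4, 359.0] 473.25420560747665 345.5738317757009
0.65 [306.8, 305.9, 323.7, 325.2] 314.8906882591093 316.46963562753035
0.55 [373.7, 320.0, 405.1, 361.9] 388.6962264150943 338.4584905660377
0.98 [240.4, 184.3, 268.5, 213.6] 254.24475524475525 198.04895104895104
0.96 [300.4, 212.2, 337.5, 242.6] 317.07847533632287 230.42376681614348
0.89 [307.7, 185.5, 348.8, 212.7] 317.5985130111524 201.95910780669146
0.64 [167.3, 183.6, 211.0, 216.6] 189.90286425902863 202.8505603985056
```

View pics/c3.png

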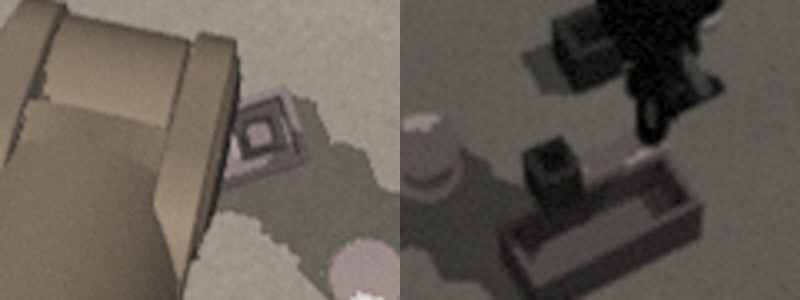

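Request:
{"name": "play_rows", "arguments": {
  "commands": [
    [[1,-0.04,-0.02,0,0],[1,-0.12,-0.06,0,0],[1,-0.23,-0.12,0,0],[1,-0.36,-0.19,0,0],[1,-0.49,-0.27,0,0],[1,-0.62,-0.34,0,0],[1,-0.74,-0.4,0,0],[1,-0.84,-0.46,0,0],[1,-0.92,-0.5,0,0],[1,-0.96,-0.52,0,0],[1,-0.975,-0.53,0,0],[1,-0.975,-0.53,0,0]]
  ]
}}

```text
clock: 6.47
tcp_pos: [0.4841, -0.2776, 0.1538]
orientation: [-1.775, -2.591, 0.001]
contact_force: [0.7, 0.5, -2.0]
grip_width: 0.0204
gripper_force: 58.5
```

```bash
python3 - <<'E'
from h import *
t=grab('top');s=grab('scene')
o=get_obs();p=o['tcp_pos'];print(p,o['grip_width'],plan([.484,-.277,.054]))
z=p[2]-.055+.044
for a in(91,101,111,121,131):
    h=p+[-.075*np.cos(np.radians(a)),-.075*np.sin(np.radians(a)),0];h[2]=z;print(a,proj(t,h),proj(s,h))
for f in(t,s):
    for d in viewer.trace(f,'crank_hub')[:5]:
        ys,xs=np.nonzero(d['pixels']);print(round(d['score'],2),d['rect'],xs.mean(),ys.mean())
def c(f,x,y,w,h):return cv2.resize(f['pixels'][y:y+h,x:x+w,::-1],(400,300),interpolation=cv2.INTER_CUBIC)
cv2.imwrite('pics/c4.png',np.hstack([c(t,360,205,120,90),c(s,200,190,100,75)]))
E
```

```text
[ 0.48480045 -0.27582172  0.15386757] 0.01966753125237732 (array([-0.005, -0.006,  0.499]), 0, 'y-angle 21.3 q7 1.02')
91 [[444.18952534 270.80663542]] [[220.71630944 225.93948932]]
101 [[443.57339432 264.608436  ]] [[221.62398532 229.99665256]]
111 [[441.89372429 258.6007552 ]] [[223.37777949 233.82666025]]
121 [[439.20505565 252.9648417 ]] [[225.93267224 237.30595568]]
131 [[435.59190839 247.86952698]] [[229.21606743 240.31975185]]
0.96 [267.2, 304.6, 322.3, 336.8] 294.4980988593156 320.8022813688213
0.56 [466.7, 333.9, 505.0, 353.4] 485.7433234421365 344.99109792284867
0.21 [248.8, 133.2, 327.7, 186.9] 286.9167333867094 159.45516413130505
0.96 [217.1, 222.6, 254.5, 243.2] 234.4600938967136 233.88732394366198
0.67 [164.4, 185.1, 212.5, 219.1] 189.3177691309987 203.2373540856031
0.62 [307.7, 172.3, 352.0, 212.9] 330.5412371134021 195.25257731958763
0.42 [252.9, 183.6, 269.1, 204.1] 260.8454545454546 192.0090909090909
```

View pics/c4.png

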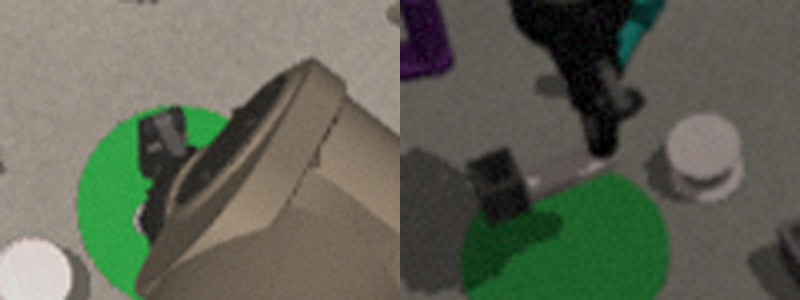

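Request:
{"name": "play_rows", "arguments": {
  "commands": [
    [[1,0,0,0.08,0],[1,0,0,0.18,0],[1,0,0,0.28,0],[1,0,0,0.38,0],[1,0,0,0.45,0],[1,0,0,0.48,0],[1,0,0,0.5,0],[1,0,0,0.505,0],[1,0,0,0.505,0]]
  ]
}}

```text
clock: 7.42
tcp_pos: [0.4853, -0.2768, 0.0539]
orientation: [1.772, 2.593, 0.001]
contact_force: [0.7, 0.3, -1.0]
grip_width: 0.0203
gripper_force: 58.4
```

```bash
python3 - <<'E'
from h import *
o=get_obs();print(o['tcp_pos'],o['contact_force'],o['grip_width'])
E
```

```text
[ 0.48525205 -0.27675466  0.05387564] [ 0.67557381  0.25889901 -1.00985549] 0.0202542574538179
```

Request:
{"name": "play_rows", "arguments": {
  "commands": [
    [[1,0,0,0.006,0],[1,0,0,0.01,0],[1,0,0,0.01,0]]
  ]
}}

```text
clock: 7.67
tcp_pos: [0.4858, -0.2772, 0.0533]
orientation: [1.772, 2.592, 0.003]
contact_force: [-2.2, 3.5, 12.4]
grip_width: 0.0203
gripper_force: 59.9
```

Request:
{"name": "play_rows", "arguments": {
  "commands": [
    [[0.3,0,0,0,0],[-0.3,0,0,0,0],[-1,0,0,0,0],[-1,0,0,0,0],[-1,0,0,0,0],[-1,0,0,0,0],[-1,0,0,-0.2,0],[-1,0,0,-0.4,0],[-1,0,0,-0.6,0],[-1,-0.8,-0.4,-0.6,0],[-1,-0.8,-0.4,-0.6,0],[-1,-0.8,-0.4,-0.6,0]]
  ]
}}

```text
clock: 8.67
tcp_pos: [0.4742, -0.4022, 0.1725]
orientation: [1.768, 2.594, 0.001]
contact_force: [1.3, -1.2, 0.6]
grip_width: 0.0855
gripper_force: 0.0
```

```bash
python3 - <<'E'
from h import *
t=grab('top');s=grab('scene')
def c(f,x,y,w,h):return cv2.resize(f['pixels'][y:y+h,x:x+w,::-1],(400,300),interpolation=cv2.INTER_CUBIC)
cv2.imwrite('pics/c5.png',np.vstack([np.hstack([c(t,370,225,80,60),c(t,200,230,40,30)]),np.hstack([c(s,205,215,80,60),c(s,384,214,40,30)])]))
E
```

```text
(no output)
```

View pics/c5.png

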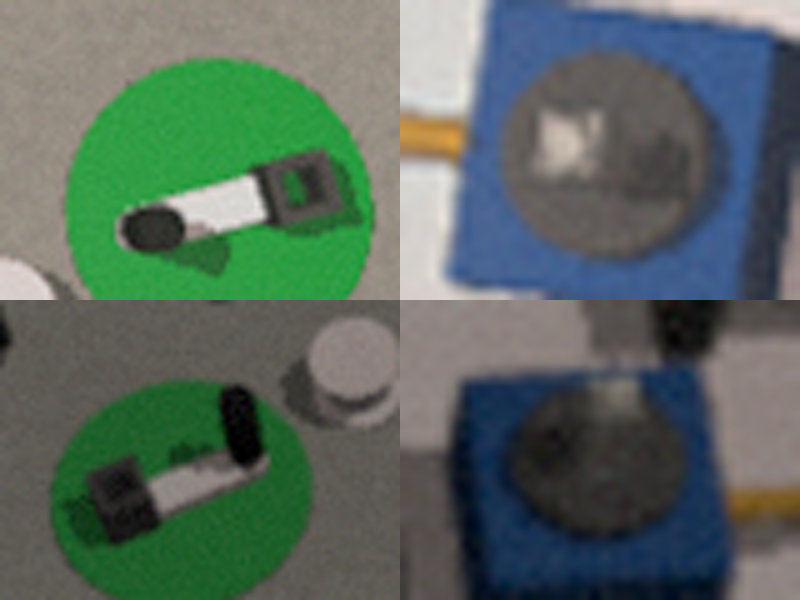

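```bash
python3 - <<'E'
from h import *
np.set_printoptions(precision=4,suppress=True)
F=[grab('top') for _ in range(8)];G=[grab('scene') for _ in range(8)]
t,s=F[0],G[0]
hub=[back(t,(430.6,262.4),.042)[0],back(s,(229.2,251.8),.042)[0]];hd=np.array([.4858,-.2772])
print('hub',hub)
for h in hub+[np.mean(hub,0)]: d=hd-h[:2];print(np.degrees(np.arctan2(d[1],d[0])),np.linalg.norm(d))
c=np.array([.531,.1436])
def sq(z,a,hw=.007):
    a=np.radians(a);R=np.array([[np.cos(a),-np.sin(a)],[np.sin(a),np.cos(a)]])
    return np.c_[c+hw*np.array([[1,1],[-1,1],[-1,-1],[1,-1]])@R.T,np.full(4,z)]
rows=[]
for L,x,y in((F,206,233),(G,392,216)):
    im=np.mean([f['pixels'][y:y+24,x:x+24,::-1].astype(float) for f in L],0)
    im=np.clip((im-im.min())*255/(im.max()-im.min())*1.2,0,255).astype(np.uint8)
    b=cv2.resize(im,(300,300),interpolation=cv2.INTER_LINEAR);r_=[b]
    o=b.copy()
    for z,col in((.066,(0,255,0)),(.096,(0,0,255))):
        q=(proj(L[0],sq(z,-6.8))-[x-.5,y-.5])*12.5;cv2.polylines(o,[q.astype(np.int32)],True,col,1)
    th=np.linspace(0,6.28,40);q=(proj(L[0],np.c_[c+.024*np.c_[np.cos(th),np.sin(th)],np.full(40,.066)])-[x-.5,y-.5])*12.5
    cv2.polylines(o,[q.astype(np.int32)],True,(255,255,0),1);rows.append(np.hstack([b,o]))
cv2.imwrite('pics/c6.png',np.vstack(rows))
E
```

```text
hub [array([ 0.5064, -0.3463,  0.042 ]), array([ 0.5094, -0.3441,  0.042 ])]
106.62653555971049 0.07212292300147735
109.45123461696859 0.07098647053357916
108.02766714364712 0.07153295985386457
```

View pics/c6.png

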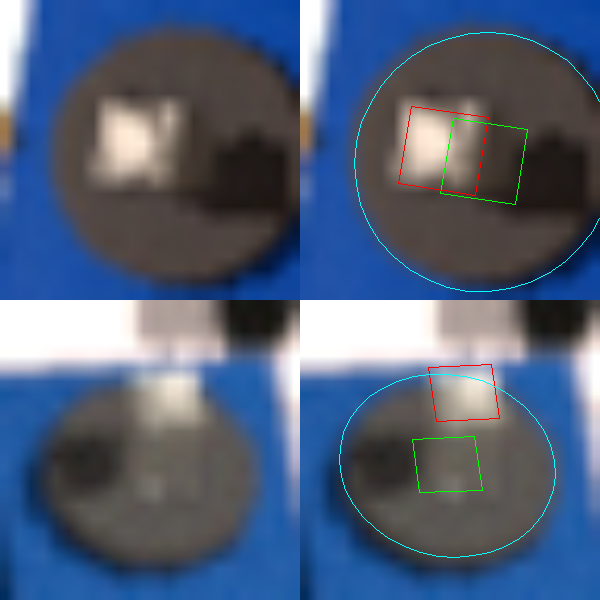

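```bash
python3 - <<'E'
from h import *
print(get_obs()['clock'],get_obs()['tcp_pos'],plan([.509,-.347,.13],-69))
E
```

```text
9.5667 [ 0.47305897 -0.40155785  0.17130963] (array([0.189, 0.266, 0.207]), np.float64(-0.997), 'y-angle 21.3 q7 1.23')
```

Request:
{"name": "play_rows", "arguments": {
  "commands": [
    [[-1,0.19,0.265,0.2,1],[-1,0.19,0.265,0.2,1],[-1,0.19,0.265,0.2,1],[-1,0.19,0.265,0.2,1],[-1,0.19,0.265,0.2,1],[-1,0.19,0.265,0.2,1],[-1,0.19,0.265,0.2,1],[-1,0.19,0.265,0.2,1],[-1,0.19,0.265,0.2,1],[-1,0.19,0.265,0.2,1],[-1,0.19,0.265,0.2,1],[-1,0.19,0.265,0.2,1]]
  ]
}}

```text
clock: 10.57
tcp_pos: [0.5089, -0.3469, 0.1313]
orientation: [3.067, 0.679, 0.0]
contact_force: [-0.4, -0.0, -0.7]
grip_width: 0.0852
gripper_force: 0.0
```

```bash
python3 - <<'E'
from h import *
print(get_obs()['clock'],get_obs()['tcp_pos'],plan([.509,-.347,.021],108))
E
```

```text
10.5667 [ 0.50886562 -0.34688698  0.13134484] (array([0.   , 0.001, 0.552]), np.float64(0.077), 'y-angle -65.0 q7 -0.10')
```

Request:
{"name": "play_rows", "arguments": {
  "commands": [
    [[-1,0,0,0.1,0.06],[-1,0,0,0.25,0.06],[-1,0,0,0.4,0.06],[-1,0,0,0.5,0.06],[-1,0,0,0.55,0.06],[-1,0,0,0.55,0.06],[1,0,0,0.55,0.06],[1,0,0,0.55,0.06],[1,0,0,0.55,0.06],[1,0,0,0.55,0.06],[1,0,0,0.55,0.06],[1,0,0,0.55,0.06]]
  ],
  "grip_force": 20
}}

```text
clock: 11.57
tcp_pos: [0.5088, -0.347, 0.0214]
orientation: [3.094, 0.543, 0.0]
contact_force: [-0.0, 0.0, 3.3]
grip_width: 0.0302
gripper_force: 19.3
```

```bash
python3 - <<'E'
from h import *
o=get_obs();print(o['tcp_pos'],o['grip_width'],o['gripper_force'],o['contact_force'],plan([.509,-.347,.012],18))
E
```

```text
[ 0.50883124 -0.34698545  0.02143501] 0.03018712833667608 19.340190692455508 [-0.03312268  0.0294112   3.28384498] (array([0.001, 0.   , 0.047]), np.float64(-0.979), 'y-angle -70.1 q7 -0.07')
```

Request:
{"name": "play_rows", "arguments": {
  "commands": [
    [[-1,0,0,0,0],[-1,0,0,0,0],[-1,0,0,0,0],[-1,0,0,-0.15,0],[-1,0,0,-0.35,0],[-1,0,0,-0.35,-1],[-1,0,0,-0.35,-1],[-1,0,0,-0.35,-1],[-1,0,0,-0.35,-1],[-1,0,0,-0.35,-1],[-1,0,0,-0.35,-1],[-1,0,0,-0.35,-1]]
  ]
}}

```text
clock: 12.57
tcp_pos: [0.5085, -0.3469, 0.0912]
orientation: [-2.567, -1.811, 0.0]
contact_force: [-0.7, -0.1, 0.2]
grip_width: 0.0852
gripper_force: 0.0
```

```bash
python3 - <<'E'
from h import *
o=get_obs();print(o['tcp_pos'],o['grip_width'],plan([.509,-.347,.012],20))
E
```

```text
[ 0.50852122 -0.3468883   0.09119352] 0.08515607673430757 (array([0.   , 0.003, 0.396]), np.float64(-0.44), 'y-angle -19.6 q7 0.58')
```

Request:
{"name": "play_rows", "arguments": {
  "commands": [
    [[-1,0,0,0,-0.44],[-1,0,0,0,-0.44],[-1,0,0,0,-0.44],[-1,0,0,0,-0.44],[-1,0,0,0,-0.44],[-1,0,0,0.1,-0.44],[-1,0,0,0.25,-0.44],[-1,0,0,0.36,-0.44],[-1,0,0,0.4,-0.44],[-1,0,0,0.4,-0.44]]
  ]
}}

```text
clock: 13.4
tcp_pos: [0.5071, -0.3461, 0.0092]
orientation: [-1.808, -2.564, 0.001]
contact_force: [-1.1, 0.0, 0.8]
grip_width: 0.0853
gripper_force: 0.0
```

Request:
{"name": "play_rows", "arguments": {
  "commands": [
    [[1,0,0,0,0],[1,0,0,0,0],[1,0,0,0,0],[1,0,0,0,0],[1,0,0,0,0],[1,0,0,0,0],[1,0,0,0,0]]
  ],
  "grip_force": 60
}}

```text
clock: 13.98
tcp_pos: [0.5096, -0.3474, 0.0126]
orientation: [1.809, 2.566, 0.001]
contact_force: [0.0, -0.2, 5.9]
grip_width: 0.0293
gripper_force: 59.7
```

```bash
python3 - <<'E'
from h import *
o=get_obs();print(o['tcp_pos'],o['grip_width'],o['gripper_force'],o['contact_force'],plan([.532,.1445,.15],-7.5))
E
```

```text
[ 0.50963261 -0.3474474   0.01255998] 0.029319567911005116 59.72740463912487 [ 0.02092828 -0.15177281  5.88467994] (array([ 2.278,  0.933, -0.689]), np.float64(0.302), 'y-angle 19.6 q7 1.18')
```

Request:
{"name": "play_rows", "arguments": {
  "commands": [
    [[1,0,0,-0.1,0],[1,0,0,-0.25,0],[1,0,0,-0.42,0],[1,0.05,0.02,-0.58,0],[1,0.15,0.06,-0.68,0],[1,0.28,0.12,-0.72,0.05],[1,0.42,0.18,-0.74,0.1],[1,0.57,0.24,-0.74,0.15],[1,0.72,0.3,-0.74,0.2],[1,0.87,0.36,-0.74,0.2],[1,1,0.42,-0.74,0.2],[1,1,0.42,-0.74,0.2]]
  ]
}}

```text
clock: 14.98
tcp_pos: [0.5211, -0.1229, 0.1587]
orientation: [-2.177, -2.26, -0.003]
contact_force: [0.3, 0.8, -2.1]
grip_width: 0.0289
gripper_force: 59.5
```

```bash
python3 - <<'E'
from h import *
o=get_obs();print(o['tcp_pos'],o['grip_width'],plan([.532,.1445,.15],-7.5))
E
```

```text
[ 0.52114735 -0.12292172  0.15874948] 0.028914092964147955 (array([1.334, 0.104, 0.049]), np.float64(0.107), 'y-angle 2.1 q7 0.42')
```

Request:
{"name": "play_rows", "arguments": {
  "commands": [
    [[1,0.08,0.01,0,0],[1,0.22,0.02,0,0.03],[1,0.38,0.03,0,0.06],[1,0.54,0.04,0,0.1],[1,0.7,0.05,0,0.11],[1,0.84,0.06,0,0.11],[1,0.94,0.07,0,0.11],[1,1,0.08,0,0.11],[1,1,0.08,0,0.11]]
  ]
}}

```text
clock: 15.73
tcp_pos: [0.531, 0.073, 0.1592]
orientation: [-2.37, -2.061, -0.001]
contact_force: [0.1, 0.3, -1.9]
grip_width: 0.0289
gripper_force: 59.4
```

```bash
python3 - <<'E'
from h import *
o=get_obs();print(o['tcp_pos'],o['grip_width'],plan([.532,.1445,.125],-7.5))
E
```

```text
[0.53097644 0.07302981 0.15916472] 0.028873350819895997 (array([ 0.354, -0.045,  0.171]), np.float64(-0.006), 'y-angle -8.0 q7 -0.13')
```

Request:
{"name": "play_rows", "arguments": {
  "commands": [
    [[1,0.06,-0.01,0,0],[1,0.15,-0.02,0,0],[1,0.24,-0.03,0.03,0],[1,0.31,-0.045,0.06,0],[1,0.345,-0.045,0.1,0],[1,0.355,-0.045,0.14,0],[1,0.355,-0.045,0.15,0],[1,0.355,-0.045,0.15,0],[1,0.355,-0.045,0.15,0]]
  ]
}}

```text
clock: 16.48
tcp_pos: [0.5321, 0.14, 0.1291]
orientation: [2.377, 2.053, -0.001]
contact_force: [-0.1, 0.9, -1.8]
grip_width: 0.029
gripper_force: 59.5
```

```bash
python3 - <<'E'
from h import *
o=get_obs();print(o['tcp_pos'],o['contact_force'],plan([.532,.1445,.0746],-7.5))
E
```

```text
[0.53213038 0.14004019 0.12913249] [-0.08322012  0.94129509 -1.80935314] (array([ 0.022, -0.004,  0.273]), np.float64(-0.01), 'y-angle -8.4 q7 -0.23')
```

Request:
{"name": "play_rows", "arguments": {
  "commands": [
    [[1,0.022,0,0,0],[1,0.022,-0.003,0.03,0],[1,0.022,-0.003,0.06,0],[1,0.022,-0.003,0.09,0],[1,0.022,-0.003,0.12,0],[1,0.022,-0.003,0.15,0],[1,0.022,-0.003,0.16,0],[1,0.022,-0.003,0.16,0]]
  ]
}}

```text
clock: 17.15
tcp_pos: [0.5337, 0.1478, 0.1038]
orientation: [-2.373, -2.052, -0.008]
contact_force: [-23.2, -0.7, 70.6]
grip_width: 0.0293
gripper_force: 72.8
```

```bash
python3 - <<'E'
from h import *
o=get_obs();print(o['tcp_pos'],o['contact_force'],o['moment'],plan([.532,.1445,.0746],-7.5))
E
```

```text
[0.53368269 0.14779519 0.10375708] [-23.19061261  -0.72797838  70.64324211] [-0.44511576  5.25109935 -0.07074659] (array([-0.019, -0.006,  0.146]), np.float64(-0.009), 'y-angle -8.3 q7 -0.21')
```

Request:
{"name": "play_rows", "arguments": {
  "commands": [
    [[1,0,0,-0.04,0],[1,0,0,-0.08,0],[1,0,-0.018,-0.08,0],[1,0,-0.018,-0.08,0],[1,0,-0.018,-0.08,0]]
  ]
}}

```text
clock: 17.57
tcp_pos: [0.5277, 0.1464, 0.1123]
orientation: [-2.375, -2.056, 0.003]
contact_force: [0.5, -0.2, -1.7]
grip_width: 0.0292
gripper_force: 63.3
```

```bash
python3 - <<'E'
from h import *
s=grab('scene');grab('top')
o=get_obs();p=o['tcp_pos'];print(p,o['contact_force'],o['grip_width'],plan([.532,.1445,.0746],-7.5))
b=s['pixels'][195:255,370:450,::-1];cv2.imwrite('pics/c7.png',cv2.resize(np.clip(b.astype(float)*1.6,0,255).astype(np.uint8),(800,600),interpolation=cv2.INTER_CUBIC))
u=p-[0,0,.0086];print('hub bottom/top proj',(proj(s,np.array([u,u+[0,0,.038]]))-[370,195])*10,'shaft',(proj(s,[[.532,.1445,.066],[.532,.1445,.1]])-[370,195])*10)
E
```

```text
[0.52802392 0.14636619 0.11235918] [-0.23232697  0.46982267 -2.1496185 ] 0.029210152751296296 (array([-0.006,  0.021,  0.189]), np.float64(-0.008), 'y-angle -8.3 q7 -0.22')
hub bottom/top proj [[357.08711146 253.97576686]
 [375.21735252 177.89334341]] shaft [[336.73583903 339.42290103]
 [352.23094211 274.39949335]]
```

View pics/c7.png

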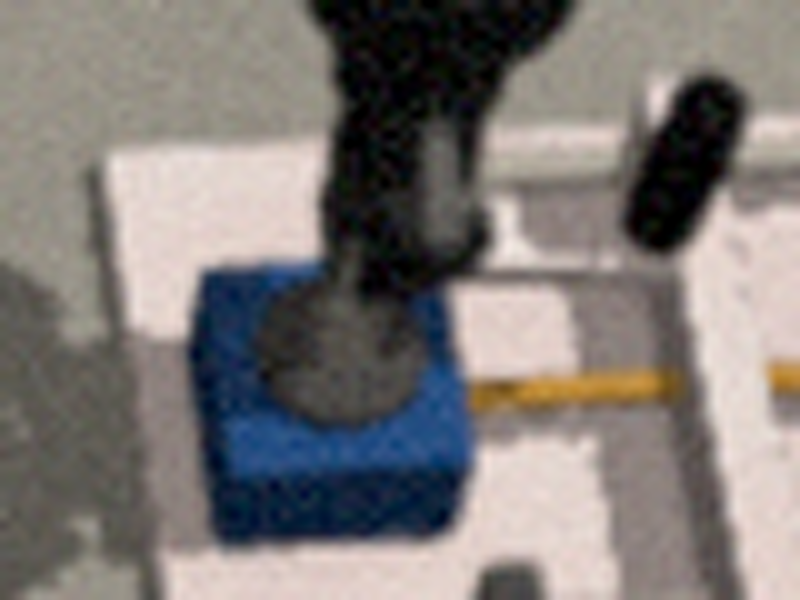

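```bash
python3 - <<'E'
from h import *
s=grab('scene')
o=get_obs();p=o['tcp_pos'];u=p-[0,0,.0086]
R=Ro.from_rotvec(o['orientation']).as_matrix();x=R[:,0];y=R[:,1]
P=lambda q:((proj(s,q)-[370,195])*10).round(0).tolist()
for off in(0,.01,.02):
    h=u+x*(.075+off);print(off,'handle top/bot',P([h+[0,0,.074],h+[0,0,.014]]))
print('finger tips at TCP z, +-22mm', P([p+y*.018,p-y*.018,p+y*.018+x*.011,p+y*.018-x*.011]))
print('hub bottom corners',P([u+a*x+b*y for a in(-.015,.015) for b in(-.015,.015)]))
print('hub top corners',P([u+a*x+b*y+[0,0,.038] for a in(-.015,.015) for b in(-.015,.015)]))
E
```

```text
0 handle top/bot [[679.0, 97.0], [640.0, 221.0]]
0.01 handle top/bot [[717.0, 96.0], [677.0, 220.0]]
0.02 handle top/bot [[755.0, 96.0], [713.0, 219.0]]
finger tips at TCP z, +-22mm [[368.0, 293.0], [355.0, 182.0], [409.0, 293.0], [327.0, 294.0]]
hub bottom corners [[297.0, 209.0], [308.0, 302.0], [406.0, 207.0], [418.0, 300.0]]
hub top corners [[314.0, 133.0], [325.0, 226.0], [425.0, 130.0], [437.0, 224.0]]
```

```bash
python3 - <<'E'
from h import *
np.set_printoptions(precision=4,suppress=True)
s=grab('scene');t=grab('top')
o=get_obs();p=o['tcp_pos'];u=p-[0,0,.0086];R=Ro.from_rotvec(o['orientation']).as_matrix();x=R[:,0]
for n,f in(('s',s),('t',t)):
    g=f['pixels'].max(2).astype(int)
    h=u+x*.075+[0,0,.044];q=proj(f,h)[0];print(n,'pred handle',q,'hub',proj(f,u+[0,0,.019])[0])
    for k in('crank_handle','crank_hub'):
        for d in viewer.trace(f,k)[:5]:
            ys,xs=np.nonzero(d['pixels']);print(k,round(d['score'],2),d['rect'],xs.mean().round(1),ys.mean().round(1))
    x0,y0=q.astype(int)-9; w=(g[y0:y0+18,x0:x0+18]<45);ys,xs=np.nonzero(w);print('dark centroid',xs.mean()+x0,ys.mean()+y0,len(xs))
    X,Y=(398,205) if n=='s' else (190,225)
    print(X,Y,'\n'+'\n'.join(''.join('%3d'%(v//4) for v in row) for row in g[Y:Y+26,X:X+30]))
E
```

```text
s pred handle [435.9521 211.0233] hub [406.6671 216.6718]
crank_handle 0.82 [244.4, 178.9, 269.4, 212.4] 254.5 197.2
crank_handle 0.65 [403.2, 199.0, 445.8, 222.9] 430.4 215.5
crank_handle 0.64 [305.5, 172.6, 353.9, 209.6] 330.5 195.4
crank_handle 0.62 [168.1, 186.5, 215.6, 215.7] 190.5 203.3
crank_handle 0.43 [433.5, 202.3, 451.6, 267.2] 442.9 240.9
crank_hub 0.91 [167.3, 186.0, 209.8, 216.5] 190.5 203.2
crank_hub 0.73 [399.5, 203.1, 447.1, 222.2] 429.8 215.3
crank_hub 0.68 [309.6, 173.6, 351.5, 210.2] 330.3 195.2
crank_hub 0.65 [238.9, 181.5, 270.0, 212.5] 254.4 197.7
dark centroid 437.904 211.088 125
398 205 
 24 24 23 24 22 18  8  5  0  0  0  4  2  1  1  3  5  3  3  2  5 15 22 24 24 23 23 24 23 25
 24 24 23 23 23 17  8  0  3  0  1  2  1  5  4  7  4  6  4  4 10 19 24 24 23 23 24 24 24 25
 23 23 23 23 22 14  5  0  3  2  1  4  2  3  8 10  9  6  3  5 13 24 26 26 27 27 28 28 28 29
 24 25 26 27 23 12  2  0  2  2  1  0  2  3  8 13 11  7  4  5 18 31 32 32 33 34 33 34 35 35
 31 31 31 31 26 11  5  4  0  3  3  1  3  6 11 15 14  9  6  9 21 31 32 32 31 32 31 33 33 33
 35 34 36 34 26  8  3  3 
[... 4128 characters left out ...]
 20 21 20 22 20 22 25 22 18 15 15 15 14 14 13 14 14 12 14 15 15 14 14
 17 16 16 17 21 21 21 20 20 20 20 21 24 25 21 16 14 13 13 13 13 12 13 12 13 14 15 14 14 15
 18 17 15 19 21 21 21 21 21 21 21 22 24 23 21 16 15 15 13 14 12 13 13 13 13 13 15 14 15 17
 18 15 15 19 21 20 21 21 20 21 21 25 24 22 17 14 15 16 13 13 13 12 14 14 15 15 15 15 15 20
 17 16 17 18 21 21 19 21 22 20 24 26 23 19 15 13 14 13 13 13 14 13 12 13 14 15 13 15 15 19
 16 16 19 19 21 20 21 20 21 20 24 25 20 17 16 16 14 14 14 13 13 13 13 15 15 15 16 16 12 15
 16 19 20 20 23 21 21 21 21 24 24 23 18 14 15 15 15 13 13 14 13 12 16 16 15 13 14 14 14 16<stdin>:11: RuntimeWarning: Mean of empty slice.
  ret = ret.dtype.type(ret / rcount)
```

Request:
{"name": "play_rows", "arguments": {
  "commands": [
    [[1,-0.003,0.015,0,0],[1,-0.003,0.015,0.02,0],[1,-0.003,0.015,0.035,0],[1,-0.003,0.015,0.05,0],[1,-0.003,0.015,0.06,0],[1,-0.003,0.015,0.06,0]]
  ],
  "grip_force": 100
}}

```text
clock: 18.52
tcp_pos: [0.5335, 0.1432, 0.102]
orientation: [2.375, 2.051, 0.003]
contact_force: [2.2, -4.9, 4.1]
grip_width: 0.0285
gripper_force: 101.1
```

```bash
python3 - <<'E'
from h import *
o=get_obs();print(o['clock'],o['tcp_pos'],o['contact_force'],o['moment'],o['grip_width'],plan([.532,.1445,.0746],-7.5))
E
```

```text
18.5167 [0.53352817 0.14316942 0.10200929] [ 2.19770407 -4.94364234  4.09297838] [-1.46669367 -0.57893095 -0.03910266] 0.02845756175211767 (array([ 0.006, -0.009,  0.137]), np.float64(-0.01), 'y-angle -8.4 q7 -0.21')
```

Request:
{"name": "play_rows", "arguments": {
  "commands": [
    [[1,0,0,0.015,0],[1,0,0,0.03,0],[1,0,0,0.045,0],[1,0,0,0.045,0]]
  ]
}}

```text
clock: 18.85
tcp_pos: [0.5337, 0.1424, 0.0961]
orientation: [2.378, 2.05, 0.004]
contact_force: [-0.2, -9.5, 0.4]
grip_width: 0.0289
gripper_force: 101.8
```

```bash
python3 - <<'E'
from h import *
o=get_obs();print(o['clock'],o['tcp_pos'],o['contact_force'],o['moment'],o['grip_width'],plan([.532,.1445,.0746],-7.5))
E
```

```text
18.85 [0.53366986 0.14244636 0.09607786] [-0.22244155 -9.46631498  0.4465499 ] [-2.15435267  0.04964107  0.03728997] 0.028901914160196687 (array([ 0.009, -0.01 ,  0.107]), np.float64(-0.011), 'y-angle -8.5 q7 -0.20')
```

Request:
{"name": "play_rows", "arguments": {
  "commands": [
    [[1,-0.01,0,0.01,0],[1,-0.01,0,0.03,0],[1,-0.01,0,0.05,0],[1,-0.01,0,0.07,0],[1,-0.01,0,0.09,0],[1,-0.01,0,0.105,0],[1,-0.01,0,0.115,0],[1,-0.01,0,0.115,0]]
  ]
}}

```text
clock: 19.52
tcp_pos: [0.533, 0.1401, 0.0731]
orientation: [2.38, 2.05, 0.002]
contact_force: [-11.0, -11.6, 43.4]
grip_width: 0.0287
gripper_force: 107.9
```

```bash
python3 - <<'E'
from h import *
o=get_obs();print(o['clock'],o['tcp_pos'],o['contact_force'],o['moment'],o['grip_width'],plan([.532,.1445,.0746],-7.5))
E
```

```text
19.5167 [0.53303459 0.14009444 0.07306567] [-11.02788065 -11.59171563  43.4252925 ] [-1.74724623  2.46841308  0.07442149] 0.02869081202009998 (array([ 0.021, -0.008, -0.008]), np.float64(-0.011), 'y-angle -8.5 q7 -0.18')
```

Request:
{"name": "play_rows", "arguments": {
  "commands": [
    [[0.3,0,0,0,0],[-0.3,0,0,0,0],[-1,0,0,0,0],[-1,0,0,0,0],[-1,0,0,0,0],[-1,0,0,0,0],[-1,0,0,-0.15,0],[-1,0,0,-0.3,0],[-1,0,0,-0.45,0],[-1,-0.2,-0.5,-0.5,0],[-1,-0.2,-0.9,-0.5,0],[-1,-0.2,-0.9,-0.5,0]]
  ],
  "grip_force": 60
}}

```text
clock: 20.52
tcp_pos: [0.4067, 0.1311, 0.1668]
orientation: [2.376, 2.054, 0.001]
contact_force: [-1.0, 0.2, 1.1]
grip_width: 0.0852
gripper_force: 0.0
```

```bash
python3 - <<'E'
from h import *
np.set_printoptions(precision=4,suppress=True)
t=grab('top');s=grab('scene');o=get_obs();print(o['clock'],o['tcp_pos'],o['grip_width'])
for n,f in(('t',t),('s',s)):
    print(n,'pred home handle top',proj(f,[.543,.2188,.140]),'hub top',proj(f,[.532,.1445,.104]),'if 12mm higher',proj(f,[.532,.1445,.116]))
    for k in('crank_handle','crank_hub'):
        for d in viewer.trace(f,k)[:6]:
            l,tt,rr,b=d['rect']
            if (n=='t' and rr<250 and tt<260) or (n=='s' and l>375): ys,xs=np.nonzero(d['pixels']);print(k,round(d['score'],2),d['rect'],xs.mean().round(1),ys.mean().round(1))
def c(f,x,y,w,h):return cv2.resize(f['pixels'][y:y+h,x:x+w,::-1],(400,300),interpolation=cv2.INTER_CUBIC)
cv2.imwrite('pics/c8.png',np.vstack([np.hstack([c(t,160,180,100,75),c(t,165,220,68,51)]),np.hstack([c(s,380,195,100,75),c(s,385,200,68,51)])]))
E
```

```text
20.6167 [0.4    0.1303 0.1652] 0.08486282892911375
t pred home handle top [[177.2268 236.6062]] hub top [[215.7204 243.8562]] if 12mm higher [[214.3424 243.474 ]]
crank_handle 0.91 [172.7, 233.2, 225.6, 252.5] 199.5 240.4
crank_hub 0.77 [172.8, 231.5, 226.7, 249.6] 200.6 240.4
s pred home handle top [[435.1592 213.9572]] hub top [[405.4092 221.659 ]] if 12mm higher [[405.9724 219.2956]]
crank_handle 0.7 [396.7, 211.8, 442.3, 230.7] 417.6 225.3
crank_hub 0.8 [398.0, 212.2, 440.6, 232.6] 418.3 225.3
```

View pics/c8.png

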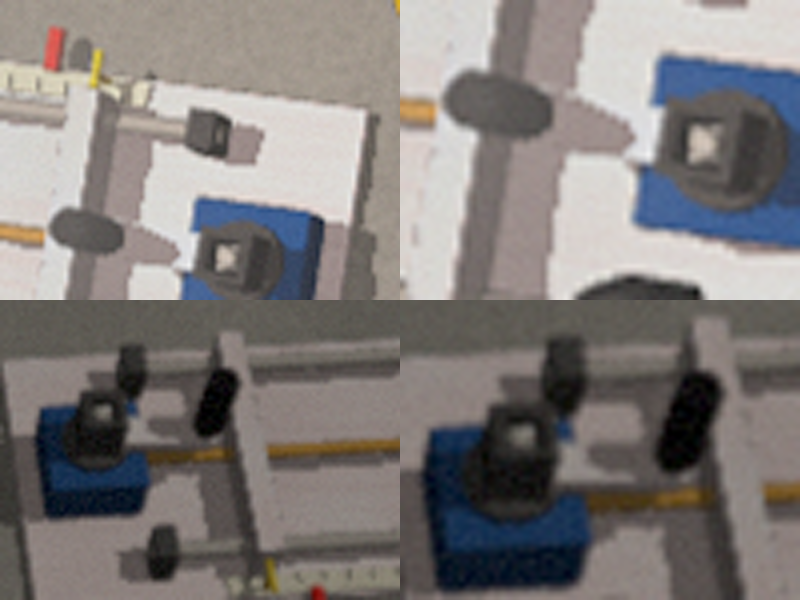

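```bash
python3 - <<'E'
from h import *
print(plan([.542,.2188,.165]))
E
```

```text
(array([0.525, 0.597, 0.012]), 0, 'y-angle -8.2 q7 -0.45')
```

Request:
{"name": "play_rows", "arguments": {
  "commands": [
    [[-1,0.1,0.11,0,0],[-1,0.23,0.26,0,0],[-1,0.36,0.42,0,0],[-1,0.47,0.54,0,0],[-1,0.52,0.59,0,0],[-1,0.525,0.597,0,0],[-1,0.525,0.597,0,0],[-1,0.525,0.597,0,0]]
  ]
}}

```text
clock: 21.48
tcp_pos: [0.5408, 0.2171, 0.1661]
orientation: [2.377, 2.054, -0.003]
contact_force: [-1.2, -0.4, -0.2]
grip_width: 0.0854
gripper_force: 0.0
```

```bash
python3 - <<'E'
from h import *
print(get_obs()['tcp_pos'],plan([.542,.2188,.098]))
E
```

```text
[0.54076965 0.21707914 0.1660594 ] (array([0.01 , 0.005, 0.34 ]), 0, 'y-angle -8.3 q7 -0.37')
```

Request:
{"name": "play_rows", "arguments": {
  "commands": [
    [[-1,0.008,0.004,0.1,0],[-1,0.008,0.004,0.22,0],[-1,0.008,0.004,0.32,0],[-1,0.008,0.004,0.34,0],[-1,0.008,0.004,0.34,0],[1,0.008,0.004,0.34,0],[1,0.008,0.004,0.34,0],[1,0.008,0.004,0.34,0],[1,0.008,0.004,0.34,0],[1,0.008,0.004,0.34,0],[1,0.008,0.004,0.34,0],[1,0.008,0.004,0.34,0]]
  ],
  "grip_force": 50
}}

```text
clock: 22.48
tcp_pos: [0.5422, 0.22, 0.0991]
orientation: [2.375, 2.056, 0.001]
contact_force: [-0.3, 0.2, 1.0]
grip_width: 0.0207
gripper_force: 48.7
```

```bash
cat > w.py <<'E'
import sys
from h import *
np.set_printoptions(precision=3,suppress=True)
t=grab('top');s=grab('scene');o=get_obs();p=o['tcp_pos'];R=Ro.from_rotvec(o['orientation']).as_matrix()
print(o['clock'],p,o['contact_force'],o['grip_width'],o['joints'])
fy=np.array([np.cos(np.radians(83.2)),np.sin(np.radians(83.2)),0])
P={}
for k in('red','yellow'):
    try:
        a=cen(t,k,(150,180,200,206));b=cen(s,k,(435,255,490,285));P[k]=tri(t,s,a[0],b[0]);print(k,a[0],b[0],P[k],a[1],b[1])
    except Exception as e: print(k,e)
if len(P)==2: print('gap along y mm',1000*(P['red']-P['yellow'])@fy)
c=np.array(eval(sys.argv[1]));d=p[:2]-c;a0=np.degrees(np.arctan2(d[1],d[0]));print('angle',a0,'radius',np.linalg.norm(d))
st=float(sys.argv[2]);n=int(sys.argv[3])
for i in range(1,n+1):
    a=np.radians(a0-st*i);q=np.r_[c+.075*np.array([np.cos(a),np.sin(a)]),p[2]];print(((R.T@(q-p))/.2).round(2)[:2].tolist(),end=' ')
E
python3 w.py .532,.1445 20 12
```

```text
22.5833 [0.542 0.22  0.099] [-0.201  1.943  1.829] 0.020880926681281428 [-0.869  0.533  0.5    1.913 -0.354  0.782 -0.316]
red [172.968 191.71 ] [459.5 270.5] [0.662 0.277 0.02 ] 31 26
yellow [183.688 196.562] [447.25  263.583] [0.647 0.242 0.043] 16 12
gap along y mm 36.44108915251706
angle 82.28917678170265 radius 0.07620457556857832
[-0.03, 0.13] [-0.09, 0.24] [-0.19, 0.33] [-0.31, 0.37] [-0.44, 0.37] [-0.57, 0.33] [-0.67, 0.25] [-0.73, 0.14] [-0.76, 0.01] [-0.73, -0.12] [-0.67, -0.23] [-0.57, -0.32]
```

```bash
sed -i 's/round(2)/round(3)/' w.py; python3 w.py .532,.1445 20 12 | tail -1
```

```text
[-0.027, 0.129] [-0.091, 0.242] [-0.19, 0.327] [-0.312, 0.372] [-0.443, 0.373] [-0.565, 0.33] [-0.666, 0.247] [-0.732, 0.135] [-0.756, 0.007] [-0.735, -0.121] [-0.67, -0.235] [-0.572, -0.319]
```

Request:
{"name": "play_rows", "arguments": {
  "commands": [
    [[1,-0.027,0.129,0,0],[1,-0.091,0.242,0,0],[1,-0.19,0.327,0,0],[1,-0.312,0.372,0,0],[1,-0.443,0.373,0,0],[1,-0.565,0.33,0,0]]
  ]
}}

```text
clock: 23.18
tcp_pos: [0.5934, 0.0975, 0.1003]
orientation: [2.376, 2.054, 0.005]
contact_force: [-2.9, 3.7, 11.4]
grip_width: 0.0213
gripper_force: 50.7
```

```bash
python3 w.py .532,.1445 20 12
```

```text
23.2833 [0.59  0.093 0.1  ] [ 1.824 -1.307 10.334] 0.02057076760731228 [-0.635  0.551  0.503  1.882 -0.358  0.799 -0.092]
red zero-size array to reduction operation minimum which has no identity
yellow zero-size array to reduction operation minimum which has no identity
angle -41.35740145737486 radius 0.07768424419334484
[-0.088, -0.1] [-0.148, -0.215] [-0.165, -0.345] [-0.136, -0.472] [-0.066, -0.581] [0.038, -0.66] [0.162, -0.699] [0.292, -0.693] [0.412, -0.642] [0.508, -0.554] [0.568, -0.438] [0.584, -0.309] h.py:30: RuntimeWarning: Mean of empty slice.
  return np.array([x.mean()+x0,y.mean()+y0]),len(x),(x.min()+x0,x.max()+x0,y.min()+y0,y.max()+y0)
  ret = ret.dtype.type(ret / rcount)
```

Request:
{"name": "play_rows", "arguments": {
  "commands": [
    [[1,-0.088,-0.1,0,0],[1,-0.148,-0.215,0,0],[1,-0.165,-0.345,0,0],[1,-0.136,-0.472,0,0],[1,-0.066,-0.581,0,0],[1,0.038,-0.66,0,0],[1,0.162,-0.699,0,0],[1,0.292,-0.693,0,0],[1,0.412,-0.642,0,0],[1,0.508,-0.554,0,0],[1,0.568,-0.438,0,0],[1,0.584,-0.309,0,0]]
  ]
}}

```text
clock: 24.28
tcp_pos: [0.5477, 0.2202, 0.0988]
orientation: [2.373, 2.054, -0.006]
contact_force: [-3.5, -13.1, 7.3]
grip_width: 0.0204
gripper_force: 50.6
```

```bash
python3 w.py .532,.1445 20 12 2>/dev/null
```

```text
24.3833 [0.551 0.219 0.099] [-0.679 -4.091  5.222] 0.020608878631988577 [-0.858  0.543  0.497  1.895 -0.347  0.788 -0.322]
red [172.968 191.452] [459.615 270.423] [0.662 0.276 0.021] 31 26
yellow [177. 196.] [453.25 263.  ] [0.648 0.258 0.043] 17 12
gap along y mm 19.858160818863546
angle 75.79935683658681 radius 0.07664540132923402
[-0.043, 0.125] [-0.119, 0.23] [-0.227, 0.304] [-0.353, 0.336] [-0.483, 0.323] [-0.6, 0.267] [-0.691, 0.173] [-0.745, 0.055] [-0.754, -0.075] [-0.719, -0.201] [-0.643, -0.306] [-0.536, -0.38]
```

Request:
{"name": "play_rows", "arguments": {
  "commands": [
    [[1,-0.043,0.125,0,0],[1,-0.119,0.23,0,0],[1,-0.227,0.304,0,0],[1,-0.353,0.336,0,0],[1,-0.483,0.323,0,0],[1,-0.6,0.267,0,0],[1,-0.691,0.173,0,0],[1,-0.745,0.055,0,0],[1,-0.754,-0.075,0,0],[1,-0.719,-0.201,0,0],[1,-0.643,-0.306,0,0],[1,-0.536,-0.38,0,0]]
  ]
}}

```text
clock: 25.38
tcp_pos: [0.4588, 0.1279, 0.1004]
orientation: [2.376, 2.049, 0.013]
contact_force: [18.0, 3.4, -1.1]
grip_width: 0.0207
gripper_force: 50.2
```

```bash
python3 w.py .532,.1445 20 8 2>/dev/null
```

```text
25.4833 [0.458 0.132 0.1  ] [3.986 1.088 5.676] 0.02051276029487591 [-0.837  0.371  0.515  2.167 -0.297  0.662 -0.255]
red [173.25  188.875] [459.652 270.783] [0.667 0.273 0.029] 8 23
yellow [172.444 195.444] [457.167 262.917] [0.649 0.269 0.042] 9 12
gap along y mm 6.128218401089331
angle -170.71266941724417 radius 0.07459277372062897
[0.129, -0.018] [0.256, 0.01] [0.365, 0.081] [0.444, 0.184] [0.483, 0.309] [0.476, 0.439] [0.426, 0.559] [0.338, 0.655]
```

Request:
{"name": "play_rows", "arguments": {
  "commands": [
    [[1,0.129,-0.018,0,0],[1,0.256,0.01,0,0],[1,0.365,0.081,0,0],[1,0.444,0.184,0,0],[1,0.483,0.309,0,0],[1,0.483,0.309,0,0]]
  ]
}}

```text
clock: 25.98
tcp_pos: [0.5371, 0.2183, 0.1007]
orientation: [2.372, 2.057, 0.014]
contact_force: [1.5, 9.4, 10.4]
grip_width: 0.0208
gripper_force: 50.9
```

```bash
python3 w.py .532,.1445 15 8 2>/dev/null; python3 - <<'E'
from h import *
F=grab('top')
g=F['pixels'][186:204,166:190].astype(int)
for ch,n in((lambda p:p[...,0]-p[...,2],'R-B'),(lambda p:p[...,1]-p[...,2],'G-B')):
    print(n);print('\n'.join(''.join('%4d'%v for v in r_) for r_ in ch(g)))
E
```

```text
26.0833 [0.534 0.219 0.101] [0.934 9.008 9.485] 0.02083620874823014 [-0.865  0.514  0.485  1.935 -0.341  0.765 -0.328]
red [173.421 191.105] [459.56 270.72] [0.663 0.276 0.021] 19 25
yellow [170.714 195.214] [458.615 262.308] [0.649 0.273 0.045] 14 13
gap along y mm 4.663112980987546
angle 88.10733417302205 radius 0.07414502755773839
[0.002, 0.097] [-0.025, 0.191] [-0.076, 0.275] [-0.147, 0.343] [-0.233, 0.39] [-0.328, 0.413] [-0.425, 0.411] [-0.519, 0.384] R-B
  18  19  18  18  17  14  46  52  38  37  20  16  17  19  19  16  18  20  19  20  22  17  21  23
  17  20  21  16  17  11  91 121 111  71  34  23  18  19  19  17  19  19  19  21  20  18  17  20
  18  19  20  17  19  24 111 147 148  97  40  23  20  18  22  19  18  21  21  22  17  20  18  19
  18  18  20  16  14  38 117 144 148  83  32  19  18  15  15  14  19  19  21  20  18  17  18  19
  16  19  17  15  24  80 118 141 137  70  21  21  15  15  12  20  12  20  21  18  16  21  20  18
  17  21  14  16  51 131 117 131 123  62  19  16  16  11  10  13  11  18  19  19  18  18  21  19
  20  21  18  16  74 140  95 126 117  56  21  15  15
[... 2161 characters left out ...]
8   8   7   9   9  12
  19  20  16  43 106  77  32  20  15  14  14   5  11   6   9   5   8   7   6   7  10   9   9   9
  23  22  20  69 124  75  37  31  31  18  15  11  17  12  11  13  13  14  11   8   8   8   6   9
  18  19  18  62 115  62  24  23  25  15  18  14  21  17  12  18  22  22  18  17  19  15  15  17
   9   8   5  16  24  25  20  22  23  21  14  10  10  13  10  23  22  26  24  24  25  26  25  20
   4   4   6   2  -2   4   8  14  21  23  14  17  19  14  11  22  24  19  21  26  26  25  22  22
   6   4   6   4   4   1   3   6  12  13  11  22  16  14  12  21  23  13  21  26  25  22  23  26
   5   8   4   8   4   3   5   4   5   5   7  16  18  11  13  22  25  13  21  24  21  23  21  22
```

Request:
{"name": "play_rows", "arguments": {
  "commands": [
    [[1,0.002,0.097,0,0],[1,-0.025,0.191,0,0],[1,-0.076,0.275,0,0],[1,-0.147,0.343,0,0],[1,-0.233,0.39,0,0],[1,-0.328,0.413,0,0],[1,-0.425,0.411,0,0],[1,-0.425,0.411,0,0],[1,-0.425,0.411,0,0]]
  ]
}}

```text
clock: 26.88
tcp_pos: [0.6028, 0.1157, 0.1008]
orientation: [2.377, 2.049, 0.006]
contact_force: [2.9, -2.4, 9.8]
grip_width: 0.0208
gripper_force: 51.5
```

```bash
python3 w.py .532,.1445 15 3 2>/dev/null
```

```text
26.9833 [0.603 0.117 0.101] [ 2.824 -1.638  9.815] 0.021070175256939164 [-0.649  0.567  0.484  1.844 -0.351  0.809 -0.132]
red zero-size array to reduction operation minimum which has no identity
yellow zero-size array to reduction operation minimum which has no identity
angle -21.15002240814952 radius 0.07641409332374209
[-0.09, -0.041] [-0.17, -0.097] [-0.233, -0.173]
```

Release, rise, and step back to look.

Request:
{"name": "play_rows", "arguments": {
  "commands": [
    [[0.3,0,0,0,0],[-0.3,0,0,0,0],[-1,0,0,0,0],[-1,0,0,0,0],[-1,0,0,0,0],[-1,0,0,-0.15,0],[-1,0,0,-0.3,0],[-1,-0.1,0,-0.45,0],[-1,-0.4,-0.3,-0.5,0],[-1,-0.6,-0.6,-0.5,0],[-1,-0.7,-0.8,-0.5,0],[-1,-0.7,-0.9,-0.5,0]]
  ]
}}

```text
clock: 27.98
tcp_pos: [0.4493, 0.0205, 0.1973]
orientation: [2.377, 2.054, -0.0]
contact_force: [-0.6, -0.2, 0.8]
grip_width: 0.0855
gripper_force: 0.0
```

```bash
python3 w.py .532,.1445 15 1 2>/dev/null;  python3 - <<'E'
from h import *
F=grab('top');S=grab('scene')
for f,(x,y,w,h) in((F,(162,186,22,18)),(S,(450,256,22,22))):
    g=f['pixels'][y:y+h,x:x+w].astype(int);print(x,y)
    print('\n'.join(''.join('%4d'%v for v in a)+' |'+''.join('%4d'%v for v in b) for a,b in zip(g[...,0]-g[...,1],g[...,1]-g[...,2])))
E
```

```text
28.0833 [0.443 0.019 0.196] [-0.271  0.361  0.075] 0.08532878521674607 [-0.736  0.147  0.617  2.149 -0.114  0.883 -0.2  ]
red [172.952 191.714] [459.6  270.56] [0.662 0.277 0.019] 21 25
yellow [168.556 195.   ] [460.462 262.538] [0.65  0.278 0.043] 9 13
gap along y mm 0.10488692238995496
angle -125.38809919096653 radius 0.15359104065626705
[0.406, 0.097] 162 186
   8   8   7  11   7  10  10   7   6   6  33  43  29  23  12   8   9  10   8   9  11   8 |  10  11  11   8  10   9  11   9  10  10   9  11  10  10  12  11  10   9   9  11  10  11
   9   9   6  10  11   7  10   9   8   4  78 109  95  62  26  11   8   9  11  12   9   8 |   9   8  11  11   7  12   8   7   9  10  10   7   8   8   9   9  10   9   6   8   9  14
  10   8  10  11   9  11  11   9   7  15 101 131 132  81  32  11   4  11   7   8   8   9 |  11   8   9   9  13   9   9   9   7   9   7   7   8   6   6  10  11   9  11   9   9   9
   5   8  10   8   9  10   8   7   3  26 103 130 132  73  23   9   9   8   7   8   9   9 |  10   9   7  10   9   8   7   7   6   8   9   4   7   4   6   9  13   7   7  10  11  11
  10   7   9   8   
[... 5732 characters left out ...]
3   5   6   1   3  10  65  95  86  42   2   0   3   3   1   2   3   3   2 |   8   8   8   4   2   4   7   5   6   2   4   3   5   8  10  10   7  10   6   7   8   7
   0   4   2   1   0  -3   3   4   5  30  43  31  14   2   2   0   3   5   3   5   4   1 |   8   8   6   6   1   8   4   3   7   4   4   1   6   4   7   9   7   5   5   6   4  10
   2   4   4   2   1   4   1   5   6   8  13  10   1   4   2   3   4   1   4   2   5   4 |   6   7   7   6   8   2   5   4   6   6   9   6  11   7   6   5   8  10   8   9   6   6
   1   4   4   3   6  -1   2   2   3   3   5   2   4   2   3   5   4   8   1   4   3   2 |   5   6   6   7   5   5   4   5   8   7   7   6   9   9   6   6   6   4   8   8   7   9
```

```bash
python3 - <<'E'
from h import *
def wc(n,rect,i,j):
    x0,y0,x1,y1=rect;g=np.mean([grab(n)['pixels'][y0:y1,x0:x1].astype(float) for _ in range(3)],0);w=g[...,i]-g[...,j];w=np.where(w>(30 if i==0 else 36),w,0)
    Y,X=np.mgrid[y0:y1,x0:x1];return np.array([(w*X).sum(),(w*Y).sum()])/w.sum()
t=grab('top');s=grab('scene');fy=np.array([np.cos(np.radians(83.2)),np.sin(np.radians(83.2)),0])
red=tri(t,s,wc('top',(168,184,180,200),0,1),wc('scene',(454,264,466,278),0,1))
yel=tri(t,s,wc('top',(164,188,174,201),1,2),wc('scene',(457,257,466,269),1,2))
print(red,yel,1000*(red-yel)@fy)
for n,f in(('t',t),('s',s)):
    print(n,'hub top pred',proj(f,[.532,.1445,.104]),'handle top',proj(f,[.602,.117,.14]))
    for k in('crank_hub','spool_mid','flux_mid','multimeter_mid'):
        for d in viewer.trace(f,k)[:6]: print(k,round(d['score'],2),d['rect'])
E
```

```text
[0.66210056 0.27682839 0.02025064] [0.65056683 0.27886909 0.04162415] -0.6607037470467668
t hub top pred [[215.72043466 243.85624111]] handle top [[225.79549501 210.59032006]]Traceback (most recent call last):
  File "<stdin>", line 12, in <module>
ValueError: only the last four pictures can be asked about
```

```bash
python3 -c "
from bench import r
print(r.hand_in())"
```

```text
the job is handed in; nothing more can be done
None
```

The job is handed in. The crank was stood on the mat, regripped, put home on the shaft, and wound until the pointer was about 0.7 mm past the red marker by camera measurement. It is still on the shaft and the arm is clear. I kept the arm clear of the spool, meter and bottle, but my last camera check of them and of the crank's seating failed, and I did not repeat it.

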